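Slide the pink tissue block along the rail into the corner pocket of the photo plate

TASK

Register the pink tissue block on the grey photo plate for its picture: without ever picking it up, push it with the fingertips until its long side lies flat against the plate's aluminium rail, then slide it along the rail into the corner pocket behind the blue lip until it is fully home against the end stop. Leave it there, flat and still touching the rail and the stop, and do not shift the green and yellow blocks on the plate.

Things in the scene. Friction and masses are not known exactly. Their poses are not given: they have to be found in the camera images.
- plate: Fixed grey photo plate on the bench, 140 x 220 x 8 mm (x, y, z), placed and turned a little differently each time. Origin: centre of its underside, on the bench; its upper face is at z = 8 mm. +x points away from the robot to the rail along its far edge, +y to the robot's left along the rail to the end stop. All parts of it are rigid and their sides upright.
- rail (a point): Foot of the rail's inner face, half-way along: x = +52, y = 0, z = 8 mm in the plate's frame, axes as the plate's. The bare aluminium rail runs the plate's whole length along y, 14 mm wide (away from the robot) and 14 mm high above the upper face.
- stop (a point): Inner corner where the aluminium end stop meets the rail, at the plate's upper face: x = +52, y = +98, z = 8 mm in the plate's frame, axes as the plate's. The stop crosses the left end from the rail to x = 0, 12 mm thick, 14 mm high; its inner face looks to -y.
- lip_nose (a point): Tip of the blue lip's round nose at the plate's upper face: x = +14.5, y = +75.5, z = 8 mm in the plate's frame. The lip, 9 mm thick (x = +10 to +19) and 14 mm high, runs from here to the end stop parallel to the rail, so the corner pocket is 33 mm wide, 22.5 mm deep along y and is entered only along the rail, in +y. The floor of the pocket is painted blue.
- pocket (a point): Where the centre of the block's underside is when the block is fully home in the corner pocket: on the plate's upper face, at x = +38, y = +78 mm in the plate's frame, with the same axes as the plate. The block's long axis then lies along the rail (either way round).
- pink_block: Loose tissue cassette, pink base 28 x 40 mm (x, y), 6 mm high, with cream wax 24 x 30 mm on it up to 12 mm and a bright pink tab at its +y end; about 30 g. Origin: centre of its underside; long axis y. It starts in the row on the plate's near side, long axis within 0.3 rad of the rail's direction; the three blocks swap places, centres about 54 mm apart. It slides with light friction, and stays where it is left.
- green_block: Loose cassette of the same size with a green base and tab, in the same row on the plate; to be left alone. Origin: centre of its underside, long axis y.
- yellow_block: Loose cassette of the same size with a yellow base and tab, in the same row on the plate; to be left alone. Origin: centre of its underside, long axis y.

How it is judged:
By the outcome, as a careful person would: the job done as asked, in the order asked, and still so for the second after the job is handed in, with the robot touching nothing.
It also fails if it takes over 54 s, if anything falls off the work surface, if the arm or the gripper's body presses on something with over 40 N, if the wrist force passes 120 N, or if a joint passes its speed limit or range.

ROBOT

A 6-joint arm with a two-finger parallel gripper is mounted at the origin on a cart in front of the work surface, level with it; the furniture and walls round the work are solid. World frame = base frame: x ahead of the robot, y to its left, z up, the work surface at z = 0. Lengths are in mm, angles in rad, forces in N, time in s.
With the tool pointing down it reaches from about 375 to 900 mm from the base axis. Payload 3.1 kg.
Tool frame: the origin (TCP) lies at the very end of the fingers, on their centre line; the grasp point (between the pads) lies 19 mm behind it; z points along the fingers, y is the direction in which the jaws open and shut (so a half turn about z gives the same grasp; the last joint's range is limited). The gripper opens to 87 mm and grips with 3 to 60 N. Pads are 19 mm wide; open, the fingers measure 117 mm over their backs; the gripper's body (75 mm by 190 mm) begins 51 mm behind the grasp point.
Start: joints at [-1.474, 0.527, 1.433, -0, 1.181, -0.178], TCP at [170.222, -601.349, 222.548] pointing down, gripper open.
Joint ranges: [-3.08, 3.08], [-0.75, 2.2], [0.22, 2.44], [-1.43, 4.57], [0, 2.65], [-2.85, 2.85]. Speed limits (rad/s): [2.79, 2.79, 3.14, 3.14, 3.14, 3.14].

INTERFACE

Orientations are given as a unit quaternion [w, x, y, z].
In Python, from bench import readout, camera, camera_params, job, search_frame gives the robot as it stands. The module is installed in compiled form; this text tells all that it offers.
- The arm moves only by the tool send_rows, never from a script. Its argument "motion" is a list that holds one entry, the list of rows, each a list of 4 numbers: the shift along the tool's x, y, z in mm, then the turn about the tool's z in degrees. A call has 1 to 20 rows; each row is the pose to reach, as a shift and turn from the pose measured when the call began, along the tool's axes at that moment; what a row does not reach only later rows make up. A row lasts 1/10 s, in which the tool goes at most 50 mm and 8.59 degrees, less where a joint would pass 70% of its speed; a pose out of reach is approached as far as the arm can. A call with a gripper value outside its range is refused whole. "gripper" is the finger opening in mm, from 0 to 87, set as the call begins (left out, the last holds). The fingers move at their own pace and stop on an object; "newtons" is the grip in N (left out, the last holds). Time passes only in rows, so rows that repeat a pose let the fingers close. It gives the time, the measured TCP pose, the force and the opening at its end, in the units of the state.
- readout.get_obs(): the state, without advancing time (a new reading comes with each control period).
- camera(name): name is "side" or "top" or "wrist"; returns (picture, depth): 400x640x3 uint8, red, green, blue; 400x640 float32, mm along the optical axis (not along the pixel's ray), 0 where there is no reading.
- camera_params(name): a dict with "camera_matrix" (3x3 intrinsics, pixels), "R" (3x3) and "t" (3): a world point X has camera coordinates R X + t; the wrist camera has in their place "T_tool_cam" (4x4, takes a point from camera to tool coordinates, whose origin is the TCP and whose axes are the flange's). Camera axes: x right, y down, z forward; pixel columns grow to the right and rows downward; lengths in mm; the calibration is good to about 2 mm. A picture is of the moment at which its call begins: read the wrist's pose just before it. camera_params takes no time and is no camera call.
- job.finish_job(): hands the job in, once; it reports no verdict.
Trained networks look in the newest picture that a camera, given by its name, has taken for a name from the list of things; names that differ only in an ending like _2 or _b are one class to them, and where a whole thing is asked for, a point or a joint stands for the part that bears it (a point fixed in the world has none). Each returns a list of dicts, best first, with "confidence" (0 to 1); they miss things now and then, are a little off and sometimes report something else, mostly with a low value. They report only what shows in the picture. A call takes as long as a camera call.
- search_frame(label, camera): "point" ([column, row] in pixels, amid what is visible of it).
The state is a dict: "time": time; "qpos": joint angles; "joint_vel": joint speeds; "effort": joint torques, N m; "tool_pos": TCP position; "ee_rot": TCP orientation; "wrist_force": force on the tool from outside, world axes, zero at the start; "ft_torque": the same for the moment, N m; "opening": finger opening in mm.
Only numpy, scipy, OpenCV 4.12 (cv2) and the standard library are available. Lean on these libraries where they do the work, as an engineer would, in place of code of your own. Each camera call takes 0.05 s, during which the arm holds its last target. There are 200 camera calls.

## Working session

There is one attempt and no reset: what is moved stays moved. The work goes in short steps, Python scripts to look and compute and a tool call to move; the robot and the scene stay as the last step left them, time stands still between calls to the robot, and variables do not carry over. Pictures are saved under pics/ and viewed, about 8 in all and at most 12, crops included, and the job is handed in when it is done.

Besides the shell and the picture viewer there is one more tool, called after "Emit:" as name(argument=value, ...) on one line, values as JSON. send_rows: Moves the arm, as the interface text tells. Its arguments: {"type":"object","properties":{"motion":{"type":"array","items":{"type":"array","items":{"type":"array","items":{"type":"number"}}}},"gripper":{"type":"number"},"newtons":{"type":"number"}},"required":["motion"]}

```bash
mkdir -p pics; cat > h.py <<'E'
import numpy as np, cv2
from scipy.spatial.transform import Rotation as Ro
from bench import readout, camera, camera_params, job, search_frame
def toolpose():
    o=readout.get_obs(); q=o['ee_rot']; T=np.eye(4)
    T[:3,:3]=Ro.from_quat([q[1],q[2],q[3],q[0]]).as_matrix(); T[:3,3]=o['tool_pos']; return T
def cam2w(name):
    p=camera_params(name)
    if 'T_tool_cam' in p: return np.array(p['camera_matrix']), toolpose()@np.array(p['T_tool_cam'])
    T=np.eye(4);R=np.array(p['R']);T[:3,:3]=R.T;T[:3,3]=-R.T@np.array(p['t']);return np.array(p['camera_matrix']),T
def cloud(depth,K,T):
    v,u=np.mgrid[:depth.shape[0],:depth.shape[1]]
    P=np.stack([(u-K[0,2])/K[0,0]*depth,(v-K[1,2])/K[1,1]*depth,depth],-1)
    return P@T[:3,:3].T+T[:3,3]
def save(n,im): cv2.imwrite('pics/'+n,im[...,::-1])
def ray(u,v,K,T,z):
    d=T[:3,:3]@np.array([(u-K[0,2])/K[0,0],(v-K[1,2])/K[1,1],1]);return T[:3,3]+d*(z-T[2,3])/d[2]
E
python3 - <<'E'
from h import *
np.set_printoptions(precision=1,suppress=True)
ims=[]
print(readout.get_obs())
for c in ['top','side']:
    K,T=cam2w(c); im,d=camera(c); C=cloud(d,K,T); ims.append(im); print(c,K.tolist(),T)
    np.savez(c,im=im,d=d,C=C)
    for n in ['plate','pink_block','green_block','yellow_block','rail','stop','lip_nose','pocket']:
        r=search_frame(n,c)
        for x in r[:2]:
            u,v=map(int,x['point']); print(n,x['point'],round(x['confidence'],2),C[v,u])
save('a.png',ims[0]); save('b.png',ims[1])
E
```

```text
{'time': 0.0, 'qpos': array([-1.5,  0.5,  1.4,  0. ,  1.2, -0.2]), 'joint_vel': array([ 0.,  0., -0.,  0.,  0., -0.]), 'effort': array([ -0. , -44. , -17.7,   0.1,   0.1,  -0. ]), 'tool_pos': array([ 170.2, -600.6,  221.6]), 'ee_rot': array([-0. ,  1. ,  0.1,  0. ]), 'wrist_force': array([0.6, 0.4, 1.4]), 'ft_torque': array([-0.1,  0. ,  0. ]), 'opening': 86.91045093696913}
top [[442.19720057834434, 0.0, 315.8350345147704], [0.0, 442.19720057834434, 200.23796602285927], [0.0, 0.0, 1.0]] [[  -0.    -1.     0.1  428.5]
 [  -1.     0.    -0.  -258.9]
 [   0.    -0.1   -1.   886.4]
 [   0.     0.     0.     1. ]]
plate [326.4, 188.9] 0.97 [ 540.6 -299.7    8.7]
pink_block [357.5, 219.5] 0.59 [ 477.6 -359.7   19.1]
green_block [308.8, 205.8] 0.84 [ 505.6 -263.5   20.3]
yellow_block [306.7, 206.0] 0.65 [ 503.8 -259.5   17.8]
yellow_block [333.8, 209.9] 0.61 [ 497.5 -312.6   19.5]
rail [326.6, 190.4] 0.64 [ 536.8 -299.8    6.8]
stop [325.2, 187.1] 0.65 [ 542.9 -297.8    6.7]
lip_nose [324.1, 187.3] 0.95 [ 542.6 -295.7    9.1]
pocket [322.8, 186.8] 0.79 [ 544.8 -291.8    7.9]
side [[445.2281582167819, 0.0, 320.98486424788376], [0.0, 445.2281582167819, 202.07420786982297], [0.0, 0.0, 1.0]] [[ -1.    0.   -0.  541.6]
 [  0.    0.5  -0.8 435.4]
 [  0.   -0.8  -0.5 526.2]
 [  0.    0.    0.    1. ]]
plate [302.9, 223.2] 0.74 [ 551.7 -286.4    7.1]
pink_block [334.6, 199.8] 0.75 [ 484.  -355.2   18.7]
green_block [323.4, 227.3] 0.73 [ 511.  -256.8   18.1]
yellow_block [329.4, 210.8] 0.64 [ 496.8 -311.4   20.5]
rail [302.2, 223.9] 0.94 [ 551.7 -286.4    7.1]
stop [302.6, 224.3] 0.7 [ 551.7 -285.     5.6]
stop [326.6, 212.9] 0.54 [ 502.9 -309.6   16.9]
lip_nose [303.7, 221.6] 0.69 [ 549.7 -294.6    6.1]
pocket [305.6, 225.9] 0.88 [ 545.7 -276.4    9.3]
```

View pics/a.png

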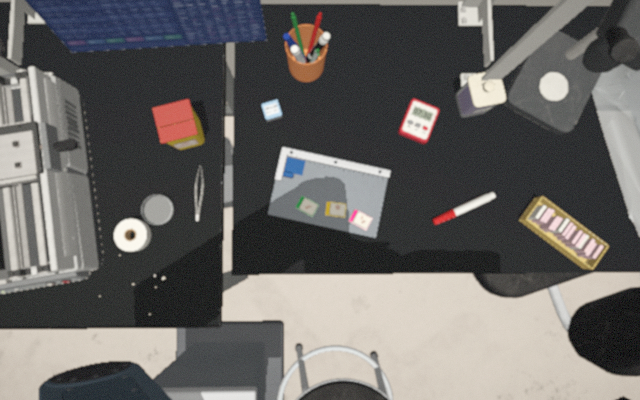

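```bash
python3 - <<'E'
from h import *
np.set_printoptions(precision=3,suppress=True)
T=toolpose(); print(T, np.array(camera_params('wrist')['T_tool_cam']))
print(T[:3,:3].T@(np.array([490,-310,240])-T[:3,3]))
E
```

```text
[[   0.962    0.272    0.     170.229]
 [   0.272   -0.962   -0.    -601.364]
 [  -0.       0.      -1.     222.571]
 [   0.       0.       0.       1.   ]] [[   0.      -0.958   -0.287   78.258]
 [   1.       0.       0.001   -0.451]
 [  -0.001   -0.287    0.958 -161.576]
 [   0.       0.       0.       1.   ]]
[ 387.028 -193.275  -17.438]
```

Emit:
send_rows(motion=[[[40,-20,2,3],[80,-40,4,6],[120,-60,6,9],[160,-80,8,12],[200,-100,10,15],[240,-125,12,18],[280,-145,14,21],[320,-165,16,24],[360,-185,20,27],[390,-202,22,27],[390,-202,22,27],[390,-202,22,27]]], gripper=0, newtons=20)

```text
time: 2.1
tool_pos: [490.8, -300.2, 200.5]
ee_rot: [0.0, 0.995, -0.096, -0.0]
wrist_force: [0.2, -0.8, -0.0]
opening: 2.7
```

```bash
python3 - <<'E'
from h import *
np.set_printoptions(precision=2,suppress=True)
o=readout.get_obs(); print(o['time'],o['tool_pos'],o['joint_vel'],o['opening'])
K,T=cam2w('wrist'); im,d=camera('wrist'); C=cloud(d,K,T); np.savez('w1',im=im,d=d,C=C,K=K,T=T,TT=toolpose())
print(K)
for n in ['pink_block','green_block','yellow_block','rail','stop','lip_nose','pocket']:
    for x in search_frame(n,'wrist')[:2]:
        u,v=map(int,x['point']); print(n,x['point'],round(x['confidence'],2),C[v,u])
save('c.png',im)
E
```

```text
2.1 [ 490.84 -300.2   200.52] [-0.04 -0.01  0.   -0.01 -0.    0.  ] 2.6532612945259517
[[280.09   0.   317.07]
 [  0.   280.09 202.16]
 [  0.     0.     1.  ]]
pink_block [368.9, 180.3] 0.85 [ 482.85 -363.65   19.65]
rail [308.4, 135.8] 0.7 [ 550.1  -300.67    6.87]
stop [308.0, 135.9] 0.85 [ 550.1  -300.67    6.87]
lip_nose [307.9, 136.9] 0.83 [ 549.18 -299.23    7.27]
pocket [310.6, 134.4] 0.84 [ 550.79 -303.32    6.59]
```

View pics/c.png

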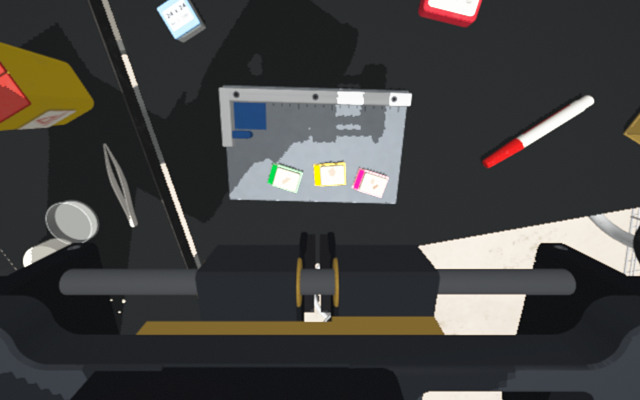

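```bash
python3 - <<'E'
from h import *
im=np.load('w1.npz')['im']
save('d.png',cv2.resize(im[80:210,215:415],None,fx=4,fy=4,interpolation=cv2.INTER_CUBIC))
E
```

```text
(no output)
```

View pics/d.png

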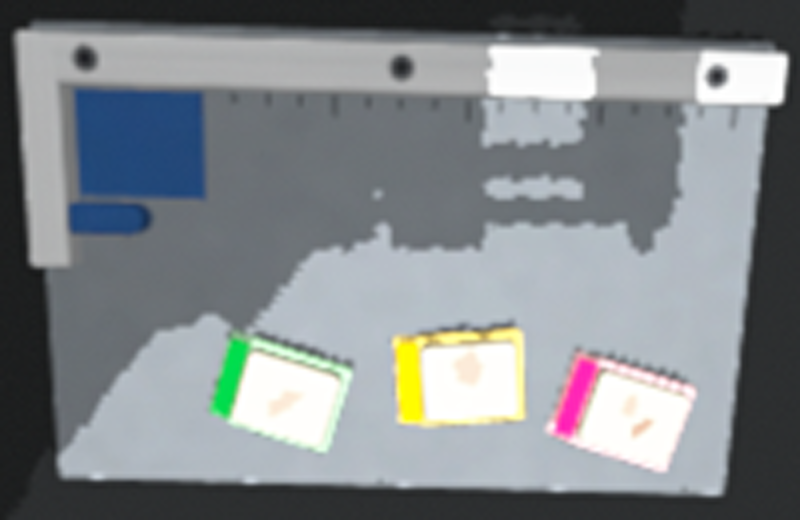

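```bash
cat > fit.py <<'E'
from h import *
from scipy.optimize import least_squares
np.set_printoptions(precision=2,suppress=True)
w=np.load('w1.npz');K,T,C=w['K'],w['T'],w['C']
px=lambda p:(215+(p[0]+.5)/4-.5,80+(p[1]+.5)/4-.5)
M=[((66,110,22),(15,30)),((66,-110,22),(788,52)),((52,-110,22),(784,104)),((0,110,22),(32,266)),((0,98,22),(70,266)),((-70,110,8),(58,478)),((-70,-110,8),(722,495)),((14.5,75.5,22),(151,218))]
W=np.array([ray(*px(p),K,T,m[2])[:2] for m,p in M]);P=np.array([m[:2] for m,_ in M])
R2=lambda a:np.array([[np.cos(a),-np.sin(a)],[np.sin(a),np.cos(a)]])
f=lambda s:(P@R2(s[2]).T+s[:2]-W).ravel()
s=least_squares(f,[545,-300,-.2]).x;print(s,f(s).reshape(-1,2))
np.save('plate',s)
for n,cs in dict(pink=[(578,350),(547,434),(667,472),(695,384)],yellow=[(395,337),(400,426),(525,420),(521,327)],green=[(238,333),(212,415),(328,452),(354,368)]).items():
    Q=(np.array([ray(*px(c),K,T,14)[:2] for c in cs])-s[:2])@R2(s[2])
    print(n,Q.mean(0),'\n',Q)
# depth checks
for nm,u,v in [('plate',300,170),('rail',300,97),('bench',280,230)]: print(nm,C[v,u])
E
python3 fit.py
```

```text
[ 533.79 -305.31   -0.22] [[ 0.58  0.12]
 [-0.18 -1.01]
 [-0.09 -0.41]
 [ 0.23  0.53]
 [-0.22 -0.04]
 [ 0.08 -0.18]
 [-0.5  -1.17]
 [ 0.09  2.16]]
pink [-40.93 -72.09] 
 [[-22.   -56.77]
 [-49.25 -48.8 ]
 [-60.75 -88.34]
 [-31.73 -94.45]]
yellow [-31.93 -20.32] 
 [[-19.55   0.53]
 [-47.96  -1.77]
 [-44.87 -41.5 ]
 [-15.32 -38.54]]
green [-38.16  35.43] 
 [[-19.7   49.4 ]
 [-46.07  58.06]
 [-57.18  21.11]
 [-29.68  13.16]]
plate [ 509.22 -281.81    6.24]
rail [ 593.89 -300.8    22.1 ]
bench [ 430.68 -236.08   -1.26]
```

Emit:
send_rows(motion=[[[-12,23,20,1.6],[-25,46,40,1.6],[-37,69,60,1.6],[-37,69,90,1.6],[-37,69,120,1.6],[-37,69,145,1.6],[-37,69,165,1.6],[-37,69,180,1.6],[-37,69,188,1.6],[-37,69,189,1.6],[-37,69,189,1.6]]])

```text
time: 3.6
tool_pos: [440.5, -362.4, 12.1]
ee_rot: [0.0, 0.994, -0.112, 0.0]
wrist_force: [0.2, -0.3, 0.4]
opening: 0.7
```

```bash
cat >> h.py <<'E'
s=None
def status():
    s=np.load('plate.npy');T=toolpose();o=readout.get_obs()
    c,n=np.cos(s[2]),np.sin(s[2]);R=np.array([[c,-n],[n,c]])
    print('t',round(o['time'],2),'plate xy',(T[:2,3]-s[:2])@R,'z',T[2,3],'yaw rel plate deg',np.degrees(np.arctan2(T[1,0],T[0,0])-s[2]),'F plate',o['wrist_force'][:2]@R,o['wrist_force'][2],'open',o['opening'])
E
python3 - <<'E'
from h import *
np.set_printoptions(precision=2,suppress=True)
status()
im,d=camera('wrist'); save('e.png',im[60:330,150:500])
E
```

```text
t 3.6 plate xy [-78.5  -76.21] z 12.077499497533603 yaw rel plate deg -0.20733616255324872 F plate [ 0.27 -0.2 ] 0.39345607906612057 open 0.6665540519438662
```

View pics/e.png

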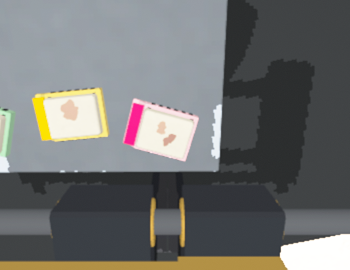

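Emit:
send_rows(motion=[[[5,-1,1,0],[10,-2,1,0],[15,-2,1,0],[20,-2,1,0],[25,-2,1,0],[30,-2,1,0],[35,-2,1,0],[40,-2,1,0],[45,-2,1,0],[50,-2,1,0],[55,-2,1,0],[60,-2,1,0],[65,-2,1,0],[70,-2,1,0],[74,-2,1,0],[78,-2,1,0],[81,-2,1,0],[84,-2,1,0],[84,-2,1,0]]])

```text
time: 5.55
tool_pos: [523.4, -379.6, 11.6]
ee_rot: [0.001, 0.994, -0.112, 0.001]
wrist_force: [0.8, -0.1, -0.9]
opening: 0.3
```

```bash
python3 - <<'E'
from h import *
np.set_printoptions(precision=2,suppress=True)
status()
im,d=camera('wrist'); save('f.png',im[40:330,150:500])
E
```

```text
t 5.55 plate xy [  6.2  -74.71] z 11.595096344572164 yaw rel plate deg -0.19548917424898649 F plate [0.82 0.04] -0.8850039068479764 open 0.3106971753826274
```

View pics/f.png

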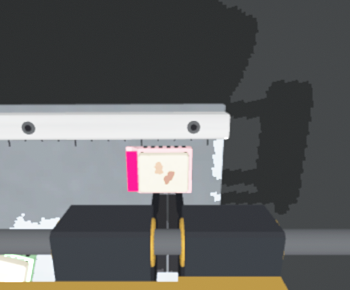

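Emit:
send_rows(motion=[[[2,0,0,0],[4,0,0,0],[5,0,0,0],[6,0,0,0],[7,0,0,0],[8,0,0,0],[8,0,0,0]]])

```text
time: 6.3
tool_pos: [530.4, -381.0, 11.5]
ee_rot: [0.0, 0.994, -0.112, 0.0]
wrist_force: [-2.4, -0.1, 1.6]
opening: 0.6
```

Emit:
send_rows(motion=[[[0.5,0,0,0],[1,0,0,0],[1,0,0,0]]])

```text
time: 6.6
tool_pos: [530.5, -381.0, 11.4]
ee_rot: [0.0, 0.994, -0.112, -0.001]
wrist_force: [-5.0, -0.4, 2.0]
opening: 0.2
```

```bash
python3 - <<'E'
from h import *
np.set_printoptions(precision=2,suppress=True)
status()
im,d=camera('wrist'); save('g.png',cv2.resize(im[100:220,240:400],None,fx=3,fy=3,interpolation=cv2.INTER_CUBIC))
E
```

```text
t 6.6 plate xy [ 13.39 -74.53] z 11.411758078284695 yaw rel plate deg -0.17190766340770947 F plate [-4.75 -1.46] 1.9509206435614004 open 0.19343576534308188
```

View pics/g.png

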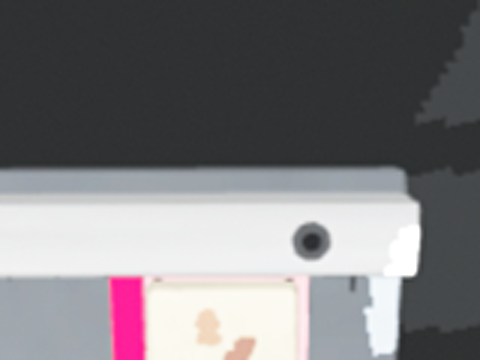

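Emit:
send_rows(motion=[[[-3,0,0,0],[-12,0,0,0],[-22,0,0,0],[-22,15,0,0],[-22,30,0,0],[-20,40,0,0],[-5,40,0,0],[10,40,0,0],[20,40,0,0],[24,40,0,0],[24,40,0,0],[24,40,0,0]]])

```text
time: 7.85
tool_pos: [544.5, -425.0, 11.1]
ee_rot: [-0.0, 0.994, -0.112, -0.001]
wrist_force: [-0.6, -0.6, -0.5]
opening: 0.4
```

```bash
python3 - <<'E'
from h import *
np.set_printoptions(precision=2,suppress=True)
status()
im,d=camera('wrist'); save('i.png',cv2.resize(im[100:300,150:400],None,fx=3,fy=3,interpolation=cv2.INTER_CUBIC))
E
```

```text
t 7.85 plate xy [  36.69 -114.43] z 11.127443089385226 yaw rel plate deg -0.1677130024944614 F plate [-0.42 -0.66] -0.49974642719349716 open 0.37249264130170995
```

View pics/i.png

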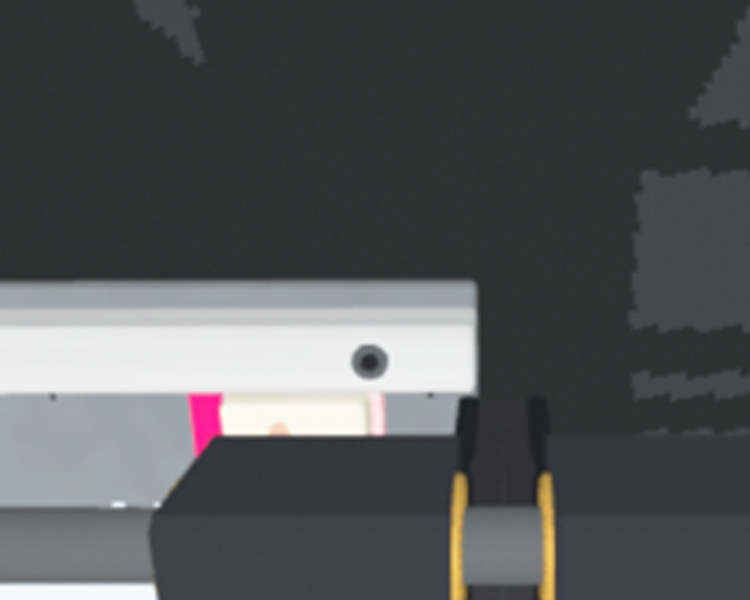

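Emit:
send_rows(motion=[[[0,-5,0,0],[0,-10,0,0],[0,-15,0,0],[0,-20,0,0],[0,-26,0,0],[0,-32,0,0],[0,-38,0,0],[0,-44,0,0],[0,-50,0,0],[0,-56,0,0],[0,-62,0,0],[0,-68,0,0],[0,-74,0,0],[0,-80,0,0],[0,-86,0,0],[0,-92,0,0],[0,-98,0,0],[0,-102,0,0],[0,-105,0,0],[0,-105,0,0]]])

```text
time: 9.9
tool_pos: [567.8, -322.1, 11.2]
ee_rot: [-0.0, 0.994, -0.112, -0.001]
wrist_force: [-0.1, 0.2, -1.5]
opening: 0.5
```

```bash
python3 - <<'E'
from h import *
np.set_printoptions(precision=2,suppress=True)
status()
im,d=camera('wrist'); save('j.png',cv2.resize(im[100:300,150:400],None,fx=3,fy=3,interpolation=cv2.INTER_CUBIC))
E
```

```text
t 9.9 plate xy [36.89 -8.89] z 11.1824320201858 yaw rel plate deg -0.14618275824279559 F plate [-0.17  0.16] -1.4994701346378128 open 0.489529482192784
```

View pics/j.png

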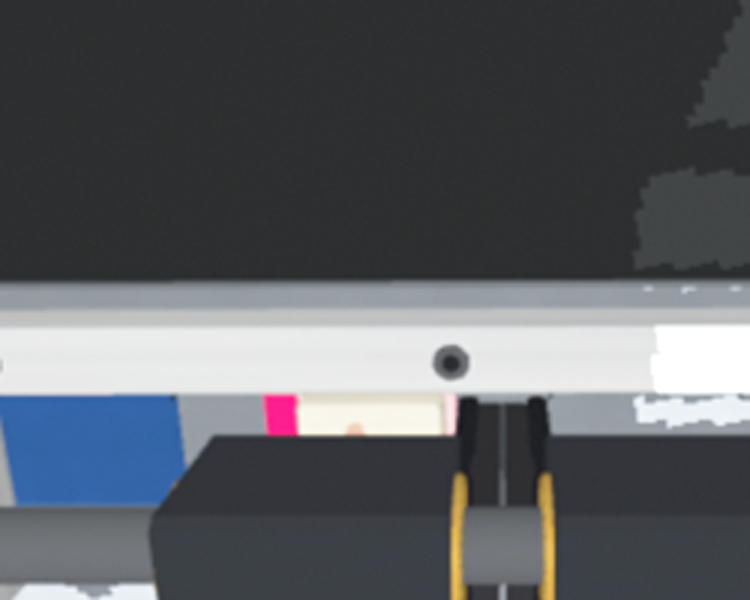

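Emit:
send_rows(motion=[[[0.5,-4,0,0],[0.7,-8,0,0],[1,-13,0,0],[1,-18,0,0],[1,-23,0,0],[1,-28,0,0],[1,-33,0,0],[1,-38,0,0],[1,-42,0,0],[1,-45,0,0],[1,-48,0,0],[1,-50,0,0],[1,-52,0,0],[1,-52,0,0]]])

```text
time: 11.35
tool_pos: [580.4, -271.7, 11.2]
ee_rot: [-0.0, 0.994, -0.112, -0.001]
wrist_force: [-0.2, 0.0, -0.4]
opening: 0.5
```

Emit:
send_rows(motion=[[[0,-1,0,0],[0,-2,0,0],[0,-3,0,0],[0,-3,0,0]]])

```text
time: 11.75
tool_pos: [581.0, -268.7, 11.2]
ee_rot: [-0.0, 0.994, -0.112, -0.001]
wrist_force: [0.3, 0.0, 0.1]
opening: 0.4
```

```bash
python3 - <<'E'
from h import *
np.set_printoptions(precision=2,suppress=True)
status()
im,d=camera('wrist'); save('k.png',cv2.resize(im[100:300,150:400],None,fx=3,fy=3,interpolation=cv2.INTER_CUBIC))
E
```

```text
t 11.75 plate xy [38.05 46.14] z 11.190646430505657 yaw rel plate deg -0.14543782400823105 F plate [0.25 0.08] 0.09998985200239889 open 0.42838109404268876
```

View pics/k.png

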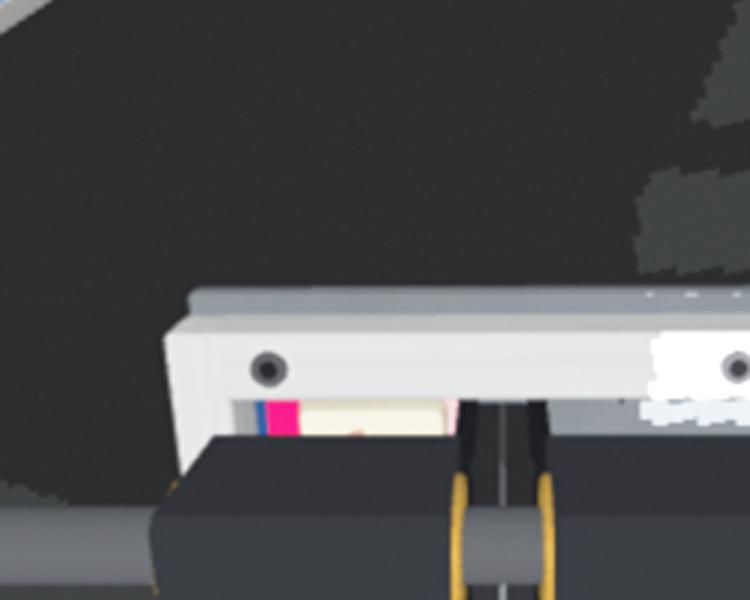

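Emit:
send_rows(motion=[[[0,-0.7,0,0],[0,-1.4,0,0],[0,-2,0,0],[0,-2.5,0,0],[0,-2.5,0,0]]])

```text
time: 12.3
tool_pos: [581.6, -266.2, 11.2]
ee_rot: [-0.0, 0.994, -0.112, -0.001]
wrist_force: [-0.5, -0.4, -0.4]
opening: 0.3
```

Emit:
send_rows(motion=[[[0,-0.5,0,0],[0,-1,0,0],[0,-1.5,0,0],[0,-1.5,0,0]]])

```text
time: 12.7
tool_pos: [582.0, -265.0, 11.2]
ee_rot: [-0.0, 0.994, -0.112, -0.001]
wrist_force: [-0.4, -1.3, -0.5]
opening: 0.5
```

Emit:
send_rows(motion=[[[0,-0.5,0,0],[0,-1,0,0],[0,-1,0,0]]])

```text
time: 13.0
tool_pos: [582.1, -264.8, 11.3]
ee_rot: [0.001, 0.994, -0.111, -0.001]
wrist_force: [-1.3, -3.6, 0.1]
opening: 0.3
```

Emit:
send_rows(motion=[[[0,2,0,0],[0,6,0,0],[0,8,-8,0],[0,8,-25,0],[-10,8,-45,0],[-30,0,-50,0],[-55,-10,-50,0],[-80,-20,-50,0],[-95,-25,-50,0],[-95,-25,-50,0],[-95,-25,-50,0]]])

```text
time: 14.1
tool_pos: [496.6, -220.2, 62.8]
ee_rot: [0.001, 0.994, -0.111, 0.0]
wrist_force: [1.6, -0.4, -0.2]
opening: 0.1
```

```bash
python3 - <<'E'
from h import *
np.set_printoptions(precision=2,suppress=True)
status()
K,T=cam2w('wrist')
im,d=camera('wrist'); C=cloud(d,K,T);np.savez('w2',im=im,d=d,C=C,K=K,T=T); 
s=np.load('plate.npy');c,n=np.cos(s[2]),np.sin(s[2]);R=np.array([[c,-n],[n,c]])
p=R@np.array([45,75])+s[:2]; q=T[:3,:3].T@(np.array([*p,14])-T[:3,3]); u,v=K[0,0]*q[0]/q[2]+K[0,2],K[1,1]*q[1]/q[2]+K[1,2]; print(u,v)
u0,v0=max(0,int(u)-65),max(0,int(v)-45); print(u0,v0); save('l.png',cv2.resize(im[v0:v0+100,u0:u0+130],None,fx=6,fy=6,interpolation=cv2.INTER_CUBIC))
E
```

```text
t 14.1 plate xy [-55.01  74.89] z 62.78521732818343 yaw rel plate deg -0.12151338772184676 F plate [1.67 0.01] -0.24920585119957422 open 0.06900929668192521
316.3140251380357 85.57907984044388
251 40
```

View pics/l.png

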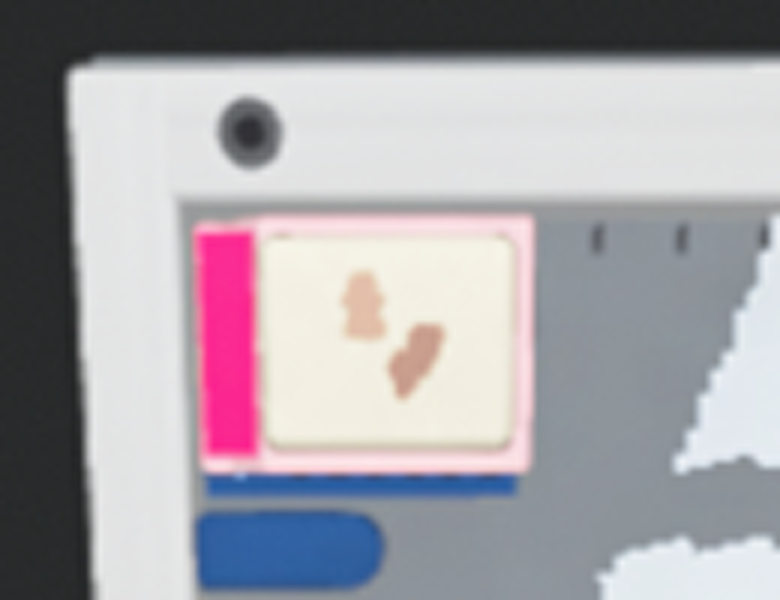

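```bash
python3 - <<'E'
from h import *
np.set_printoptions(precision=2,suppress=True)
w=np.load('w2.npz');K,T,im=w['K'],w['T'],w['im'].astype(float)
s=np.load('plate.npy');c,n=np.cos(s[2]),np.sin(s[2]);R=np.array([[c,-n],[n,c]])
g=lambda u,v,z:(ray(u,v,K,T,z)[:2]-s[:2])@R
from scipy.ndimage import gaussian_filter
# rail edge: strongest dark-step down columns; block edge: redness step
gray=im[...,1]
def edge(col,a,b,sign,img):
    p=img[a:b,col]; d=np.diff(p)*sign; k=d.argmax(); 
    o=0 if k in(0,len(d)-1) else .5*(d[k-1]-d[k+1])/(d[k-1]-2*d[k]+d[k+1]); return a+k+.5+o
up=lambda u,v:(251+(u+.5)/6-.5,40+(v+.5)/6-.5)
rail=np.array([g(u,edge(u,68,76,-1,gray),22) for u in range(284,375,3)]);
blk=np.array([g(u,edge(u,72,79,1,im[...,0]),14) for u in range(296,337,2)])
bb=np.array([g(u,edge(u,113,122,-1,im[...,0]),14) for u in range(290,335,2)])
for nm,a in(('rail',rail),('top edge',blk),('near edge',bb)):
    f=np.polyfit(a[:,1],a[:,0],1); print(nm,'x@58,78,98',np.polyval(f,[58,78,98]),'deg',np.degrees(np.arctan(f[0])),'rms',np.std(a[:,0]-np.polyval(f,a[:,1])))
def cedge(row,a,b,sign,img): return edge(row,a,b,sign,img.T)
sat=im[...,0]-im[...,1]
R_=[g(cedge(v,334,345,-1,im[...,0]),v,14) for v in range(80,114,3)]
L_=[g(cedge(v,279,290,1,sat),v,14) for v in range(82,112,3)]
S_=[g(cedge(v,276,286,-1,gray),v,22) for v in range(100,120,2)]+[g(cedge(v,276,286,-1,gray),v,22) for v in range(80,100,3)]
for nm,a in(('right',R_),('left',L_),('stop',S_)):
    a=np.array(a);f=np.polyfit(a[:,0],a[:,1],1);print(nm,'y@24,52',np.polyval(f,[24,52]),'rms',np.std(a[:,1]-np.polyval(f,a[:,0])))
E
```

```text
rail x@58,78,98 [52.02 52.02 52.02] deg 0.00031917086610041325 rms 0.0786979514121023
top edge x@58,78,98 [51.51 51.53 51.54] deg 0.036945315929308324 rms 0.007802322658634591
near edge x@58,78,98 [22.96 22.98 23.  ] deg 0.0507620665690015 rms 0.020169031725818423
right y@24,52 [58.54 58.91] rms 0.04545659368745558
left y@24,52 [97.95 98.  ] rms 0.14744385197820176
stop y@24,52 [97.59 95.86] rms 0.5215514987754345
```

Emit:
send_rows(motion=[[[20,5,0,0],[40,12,0,0],[59,12,0,0],[59,12,0,0],[59,12,20,0],[59,12,38,0],[59,12,47,0],[59,12,51,0],[59,12,51,0],[59,12,51,0]]])

```text
time: 15.15
tool_pos: [552.3, -245.8, 12.3]
ee_rot: [0.002, 0.994, -0.111, 0.001]
wrist_force: [0.3, 0.8, -0.3]
opening: 0.6
```

```bash
python3 - <<'E'
from h import *
np.set_printoptions(precision=2,suppress=True)
status()
E
```

```text
t 15.15 plate xy [ 4.99 62.14] z 12.274724088298372 yaw rel plate deg -0.1205615714720737 F plate [0.1  0.86] -0.25648397820412566 open 0.6467095744421072
```

Emit:
send_rows(motion=[[[2,0,1,0],[4,0,1,0],[6,0,1,0],[7,0,1,0],[8,0,1,0],[8,0,1,0]]])

```text
time: 15.75
tool_pos: [560.1, -247.5, 11.3]
ee_rot: [0.002, 0.994, -0.111, 0.001]
wrist_force: [0.9, 0.2, 0.1]
opening: 0.1
```

Emit:
send_rows(motion=[[[0.5,0,0,0],[1,0,0,0],[1,0,0,0]]])

```text
time: 16.05
tool_pos: [560.4, -247.5, 11.2]
ee_rot: [0.001, 0.994, -0.111, 0.0]
wrist_force: [-2.9, 0.4, 1.7]
opening: 0.5
```

```bash
python3 - <<'E'
from h import *
np.set_printoptions(precision=2,suppress=True)
status()
E
```

```text
t 16.05 plate xy [13.26 62.24] z 11.192630839100746 yaw rel plate deg -0.10585375702112475 F plate [-2.94 -0.29] 1.7497747978660776 open 0.4500084316289339
```

Emit:
send_rows(motion=[[[0.5,0,0,0],[1,0,0,0],[1,0,0,0]]])

```text
time: 16.35
tool_pos: [560.5, -247.4, 11.0]
ee_rot: [0.001, 0.994, -0.111, -0.001]
wrist_force: [-3.8, -0.8, 1.3]
opening: 0.5
```

Emit:
send_rows(motion=[[[-1,0,0,0],[-4,0,0,0],[-9,0,0,0],[-9,0,-10,0],[-9,0,-30,0],[-9,30,-40,0],[0,70,-40,0],[15,70,-40,0],[25,45,-40,0],[25,22,-40,0],[25,22,-40,0],[25,22,-25,0],[25,22,-10,0],[25,22,-1,0],[25,22,0,0],[25,22,0,0]]])

```text
time: 17.95
tool_pos: [579.4, -274.7, 10.1]
ee_rot: [0.001, 0.994, -0.112, -0.001]
wrist_force: [0.1, -0.1, -0.1]
opening: 0.4
```

```bash
python3 - <<'E'
from h import *
np.set_printoptions(precision=2,suppress=True)
status()
E
```

```text
t 17.95 plate xy [37.81 39.89] z 10.12802730226713 yaw rel plate deg -0.13557777020858006 F plate [ 0.07 -0.04] -0.08172917413493741 open 0.4030700051438545
```

Emit:
send_rows(motion=[[[0,-3,-1,0],[0,-6,-1,0],[0,-8,-1,0],[0,-9.5,-1,0],[0,-10.5,-1,0],[0,-11,-1,0],[0,-12,-1,0],[0,-12,-1,0]]])

```text
time: 18.75
tool_pos: [581.9, -264.6, 11.4]
ee_rot: [0.002, 0.994, -0.111, -0.001]
wrist_force: [-2.6, -5.1, 1.3]
opening: 0.7
```

Emit:
send_rows(motion=[[[0,2,0,0],[0,6,0,0],[0,8,-8,0],[0,8,-25,0],[-10,8,-45,0],[-30,0,-50,0],[-55,-10,-50,0],[-80,-20,-50,0],[-95,-25,-50,0],[-95,-25,-50,0],[-95,-25,-50,0]]])

```text
time: 19.85
tool_pos: [496.4, -219.8, 62.7]
ee_rot: [0.003, 0.994, -0.111, 0.0]
wrist_force: [1.1, -0.6, 0.9]
opening: 0.8
```

```bash
python3 - <<'E'
from h import *
np.set_printoptions(precision=2,suppress=True)
status()
K,T=cam2w('wrist'); im,d=camera('wrist'); np.savez('w3',im=im,K=K,T=T)
save('m.png',cv2.resize(im[30:230,190:490],None,fx=2.6,fy=2.6,interpolation=cv2.INTER_CUBIC))
E
```

```text
t 19.85 plate xy [-55.26  75.22] z 62.742654701598646 yaw rel plate deg -0.10223280372375976 F plate [ 1.19 -0.35] 0.938937286113992 open 0.7960306215894885
```

View pics/m.png

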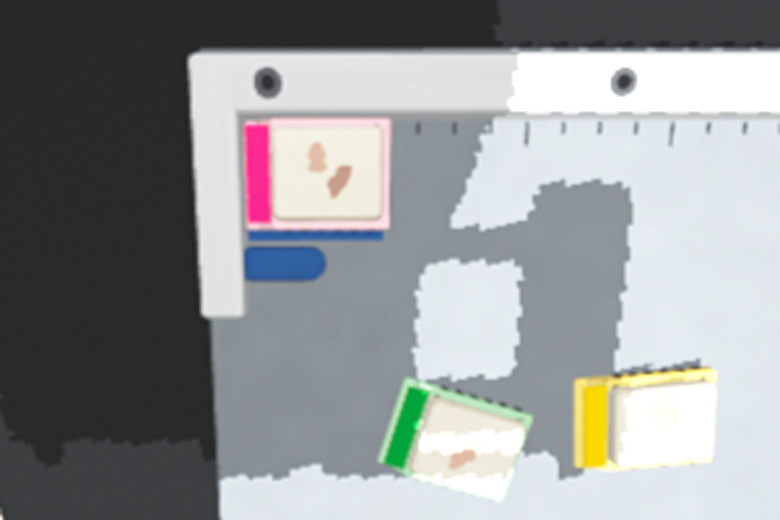

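```bash
python3 - <<'E'
from h import *
np.set_printoptions(precision=2,suppress=True)
w=np.load('w3.npz');K,T,im=w['K'],w['T'],w['im'].astype(float)
s=np.load('plate.npy');c,n=np.cos(s[2]),np.sin(s[2]);R=np.array([[c,-n],[n,c]])
g=lambda u,v,z:(ray(u,v,K,T,z)[:2]-s[:2])@R
a=np.array([g(u,70+np.diff(im[70:80,u,0])[1:].argmax()+1.5,14) for u in range(296,337,2)]); print('rail-side edge',a.mean(0),np.polyfit(a[:,1],a[:,0],1))
f=lambda x,y:g(190+(x+.5)/2.6-.5,30+(y+.5)/2.6-.5,14)
print('tab end',f(245,175),'rear',f(390,170),'rail(z14)',f(310,112),'green TL',f(408,379),'BL',f(380,464),'yellow TR',f(717,368),'TL',f(575,379))
o=readout.get_obs();print(o['time'])
print(job.finish_job())
E
```

```text
rail-side edge [51.85 75.42] [ 0.   51.81]
tab end [37.29 98.06] rear [38.53 58.78] rail(z14) [52.94 80.3 ] green TL [-18.91  52.24] BL [-45.07  59.99] yellow TR [-15.87 -38.23] TL [-19.03   3.14]
19.9
the job is handed in; nothing more can be done
None
```

I pushed the pink block with the closed fingertips until its long side was against the rail. I then slid it along the rail into the corner pocket until it was home against the end stop. I pressed it once more against the rail and once more against the stop, and handed the job in at 19.9 s with the fingers about 60 mm clear of the bench. It was never gripped or lifted.

**Rail and stop:** The last picture puts the block's rail-side edge at x ≈ 51.8 mm, parallel to the rail at 52. Its tab end is at y ≈ 98 mm, where the stop is. Both final presses met firm resistance of about 4 to 6 N.

**Uncertainty:** These positions are good to about 1 mm. One automatic edge reading of the stop was poor (0.5 mm scatter, 1.7 mm slope), so I relied on the contact forces there.

**Green and yellow blocks:** The arm did not come near them. Compared with the first measurement, the four corners I checked are within about 3 mm. That is within hand-picked pixel error, but it does not rule out a shift smaller than that.

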